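Set the selector knob under its flip cover

TASK

On the grey control box, swing the yellow-rimmed flip cover right back by its black side rod and let go, so that it leans open by itself on the stop arms behind the box. Then turn the black selector knob beneath it clockwise until its white pointer line stands in the green band of the dial, changing your grip on the knob part-way if you need to, and let go of it. Finally close the cover fully again, leaving the knob on green and the things round the box where they are.

Things in the scene. Friction and masses are not known exactly. Their poses are not given: they have to be found in the camera images.
- control_box: Grey control box, fixed, 170 (x) x 200 (y) x 60 mm (z); origin at the centre of its underside, z up, front to its own -x (roughly to the robot). A black dial plate 97 mm across lies on its top round the point (18, 0) mm. Two stop arms stick out 40 mm behind the box at y = +-45 mm, 50 mm high.
- cover (a joint): Opening angle of the flip cover, rad: 0 shut, 1.75 fully open on its stop. Its front edge swings up and away from the robot. A hood 125 mm from hinge to front, 130 wide, 50 high, 0.2 kg, yellow walls, clear top. No spring or latch: below about 1.1 it falls shut, beyond that it falls open and stays. Open, it stands behind the knob, its rim up to 0.19 m above the worktop.
- cover_grip (a point): Grip point on the cover's handle, moving with it: on the axis of a round black rod, 14 mm thick, that sticks out 78 mm sideways from the cover's wall on the box's -y side, parallel to the hinge; 43 mm out from the wall. Pinched from above, it pivots between the fingers. In the box's frame (-31, -108, 100) mm when shut, about (136, -108, 168) mm when fully open.
- cover_hinge (a point): Fixed point on the cover's hinge axis, level with the grip point: (81, -108, 64) mm in the box's frame. The axis is parallel to the box's y. The rod's grip point travels round it on an arc of radius 118 mm, starting 0.31 rad above the horizontal on the robot's side.
- dial (a joint): Angle of the knob, rad, growing clockwise seen from above; stops at 0 and 4.71, starts at 0.8 to 1.5. The green band is centred on 3.6 and reaches 0.15 to either side. The pointer's direction in the box's frame is 2.356 - value (counter-clockwise from the box's +x). It stays where it is left; friction about 0.06 N m.
- dial_grip (a point): Point on the knob's axis at grip height, 86 mm above the worktop. The knob is a black disc, 66 mm across, its top 69 mm above the worktop, with an upright grip bar on it 62 mm long, 14 mm thick, its top 95 mm above the worktop. The bar lies along the pointer's direction; a white line on its top and end marks the pointer end.
- tape_roll: Bystander, loose: roll of tape lying flat, 98 mm across, 25 mm high; origin at the centre of its underside.
- small_carton: Bystander, loose: small white carton with an orange band, 22 x 75 x 22 mm, lying; origin at the centre of its underside.
- spray: Bystander, loose: clear spray bottle, 183 mm high, 82 x 60 mm; origin at the centre of its underside.

How it is judged:
On the way, in this order (a step that is already met when the one before it is completed fails the run):
1. the cover leans fully open by itself, the robot touching neither it nor the box (value of joint cover above 1.6 rad and contact force between control_box and the fingers below 0.3 N and contact force between control_box and the arm below 0.3 N), for 0.3 s.
2. the knob's pointer is in the green band and the knob has been let go, the cover still open (all of step 1 and value of joint dial between 3.45 and 3.75 rad), for 0.2 s.
At the end, for the whole second after the job is handed in: The cover is fully shut (within 0.06 rad) and at rest, and the knob's pointer is in the green band (3.45 to 3.75 rad) (value of joint cover below 0.06 rad and velocity of joint cover between -0.05 and 0.05 rad/s and value of joint dial between 3.45 and 3.75 rad); the robot touches nothing.
It fails at once if the tape roll is pushed more than 40 mm from its place (distance of tape_roll from where it was at the start of the episode above 0.04 m).
It fails at once if the small carton is pushed more than 40 mm from its place (distance of small_carton from where it was at the start of the episode above 0.04 m).
It fails at once if the spray bottle is pushed more than 40 mm from its place (distance of spray from where it was at the start of the episode above 0.04 m).
It also fails if it takes over 72 s, if anything falls off the work surface, if the arm or the gripper's body presses on something with over 40 N, if the wrist force passes 120 N, or if a joint passes its speed limit or range.

ROBOT

A 6-joint arm with a two-finger parallel gripper is mounted at the origin on a cart in front of the work surface, level with it; the furniture and walls round the work are solid. World frame = base frame: x ahead of the robot, y to its left, z up, the work surface at z = 0. Lengths are in m, angles in rad, forces in N, time in s.
With the tool pointing down it reaches from about 0.3 to 0.825 m from the base axis. Payload 5.4 kg.
Tool frame: the origin (TCP) lies at the very end of the fingers, on their centre line; the grasp point (between the pads) lies 19 mm behind it; z points along the fingers, y is the line along which they close (so a half turn about z gives the same grasp; the last joint's range is limited). The gripper opens to 92 mm and grips with 3 to 60 N. Pads are 20 mm wide; open, the fingers measure 128 mm over their backs; the gripper's body (75 mm by 189 mm) begins 69 mm behind the grasp point.
Start: joints at [-1.344, 0.158, 1.597, -0, 1.386, -0.21], TCP at [0.243, -0.521, 0.184] pointing down, gripper open.
Joint ranges: [-2.91, 2.91], [-0.94, 2.29], [0.18, 2.7], [-1.29, 4.43], [0.17, 2.64], [-3, 3]. Speed limits (rad/s): [2.57, 2.57, 3.14, 3.14, 3.14, 3.14].

INTERFACE

Orientations are given as a rotation vector (axis times angle).
In Python, from workcell import bot gives the robot as it stands. Calls block until the motion is done:
- bot.goto(position, orientation): joint-space move of the TCP to a pose.
- bot.line_to(position, rot=None, max_speed=0.15): straight line of the TCP; rot=None keeps the orientation; max_speed is the mean speed in m/s.
- bot.set_joints(angles): joint-space move.
- bot.set_gripper(opening, newtons=None): opening from 0.0 (shut) to 1.0 (fully open); newtons is the grip in N (None keeps the last); returns when the fingers have stopped.
- bot.hold(seconds).
- bot.inverse_kinematics(position, orientation): joint angles nearest the present ones, or None.
- bot.read_camera(name): name is "scene" or "top" or "wrist"; returns a dict with "pixels" (400x640x3 uint8, blue, green, red), "fx", "fy", "cx", "cy" (pixels), "k1" (the pictures are not rectified: a ray, as slopes to the right and down, at radius r is drawn at 1 + k1 r^2 times it, then the intrinsics apply), "R" (3x3) and "t" (3): a world point X has camera coordinates R X + t. Camera axes: x right, y down, z forward; pixel columns grow to the right and rows downward; lengths in m; the calibration is good to about 2 mm. A picture is of the moment at which its call begins. There is no depth.
A pose or a line that the arm cannot do raises bot.MotionError and nothing moves.
- bot.job_done(): hands the job in; it is judged then, once.
Readings, each from a call of its own:
- bot.current_clock(): time.
- bot.current_joints(): joint angles.
- bot.current_joint_vel(): joint speeds.
- bot.current_effort(): joint torques, N m.
- bot.current_ee_pos(): TCP position.
- bot.current_tool_rot(): TCP orientation.
- bot.current_contact_force(): force on the tool from outside, world axes, zero at the start.
- bot.current_ft_torque(): the same for the moment, N m.
- bot.current_opening(): opening from 0.0 (shut) to 1.0 (fully open).
- bot.current_grip_force(): force on a finger pad.
Only numpy, scipy, OpenCV 4.12 (cv2) and the standard library are available. Lean on these libraries where they do the work, as an engineer would, in place of code of your own. Each camera call takes 0.05 s, during which the arm holds its last target. There are 200 camera calls.

## Working session

There is one attempt and no reset: what is moved stays moved. The work goes in short steps, each a Python script; the robot and the scene stay as the last script left them, time stands still between calls to the robot, and variables do not carry over. Pictures are saved under pics/ and viewed, at most 10 in all, crops included, and the job is handed in when it is done.

```bash
mkdir -p pics; ls; python3 - <<'E'
from workcell import bot
import cv2,numpy as np,pickle
for n in("top","scene"):
    d=bot.read_camera(n);cv2.imwrite(f"pics/{n}0.png",d["pixels"]);pickle.dump(d,open(n+".pkl","wb"))
    print(n,d["fx"],d["cx"],d["cy"],d["k1"],np.round(-d["R"].T@d["t"],3),np.round(d["R"],3).tolist())
print(bot.current_tool_rot(),bot.current_clock())
E
```

```text
pics
top 379.52392894537905 322.8281418059496 204.16332395644193 -0.05815478545612753 [0.37  0.188 1.032] [[0.027, -1.0, 0.011], [-0.98, -0.028, -0.195], [0.195, -0.005, -0.981]]
scene 450.901907586071 315.66928994666296 200.85173314829166 0.00039978898296966393 [0.063 1.032 0.605] [[-0.856, -0.516, 0.019], [-0.261, 0.402, -0.878], [0.445, -0.756, -0.479]]
[-3.06534349e+00 -6.80318024e-01  1.05935750e-04] 0.1
```

View pics/top0.png

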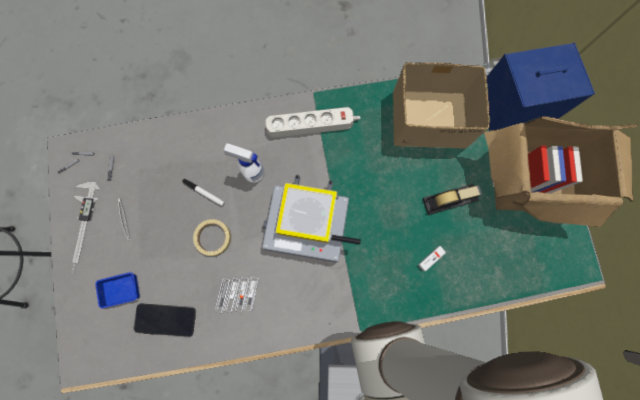

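View pics/scene0.png

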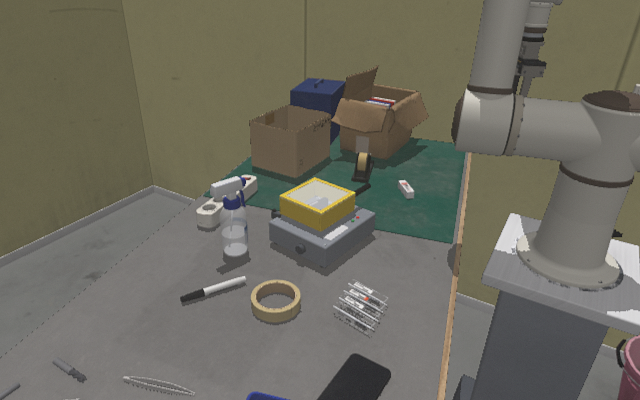

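The top view shows the box around (305,222), its handle rod ending near (359,240), the spray bottle at (250,168), the tape at (211,238) and the carton at (432,258). I'll enlarge the box to read its corners.

```bash
python3 - <<'E'
import cv2
im=cv2.imread("pics/top0.png")
cv2.imwrite("pics/crop.png",cv2.resize(im[165:275,235:375],None,fx=5.4,fy=5.4,interpolation=cv2.INTER_CUBIC))
E
```

```text
(no output)
```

View pics/crop.png

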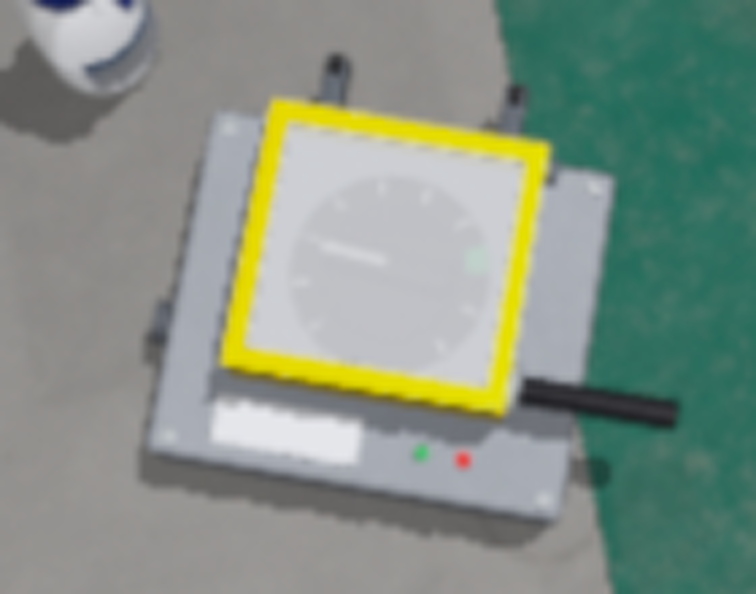

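The crop shows box-top corners at back-left (215,113), back-right (613,178), front-right (556,520) and front-left (150,450). The pointer runs from (385,262) to (318,243), green is near (476,262), and the rod runs from (525,390) to (677,412).

```bash
cat >h.py <<'E'
import numpy as np,cv2,pickle
from scipy.optimize import least_squares
from scipy.spatial.transform import Rotation as Ro
def proj(X,d):
    c=np.atleast_2d(X)@d["R"].T+d["t"];s=c[:,:2]/c[:,2:]
    s=s*(1+d["k1"]*(s**2).sum(1,keepdims=True));return s*[d["fx"],d["fy"]]+[d["cx"],d["cy"]]
def unproj(p,z,d):
    return least_squares(lambda q:(proj([*q,z],d)[0]-p),[.5,0]).x
def b2w(P,b):
    P=np.atleast_2d(np.asarray(P,float));c,s=np.cos(b[2]),np.sin(b[2])
    return np.c_[b[0]+c*P[:,0]-s*P[:,1],b[1]+s*P[:,0]+c*P[:,1],P[:,2]]
def down(a):  # tool z down, closing line (tool y) at world angle a
    y=np.array([np.cos(a),np.sin(a),0]);z=np.array([0,0,-1.])
    return Ro.from_matrix(np.c_[np.cross(y,z),y,z]).as_rotvec()
E
python3 - <<'E'
from h import *
d=pickle.load(open("top.pkl","rb"))
f=lambda p:(np.array(p)+.5)/5.4-.5+[235,165]
px=f([[215,113],[613,178],[556,520],[150,450],[677,412]])
B=[[.085,.1,.06],[.085,-.1,.06],[-.085,-.1,.06],[-.085,.1,.06],[-.031,-.143,.1]]
r=least_squares(lambda b:(proj(b2w(B,b),d)-px).ravel(),[.4,.15,0]);b=r.x
print("box",b,r.fun.round(1));np.save("box.npy",b)
for q in([385,262],[318,243]):print(unproj(f([q])[0],.095,d))
c=b2w([.018,0,.095],b)[0];p=unproj(f([[318,243]])[0],.095,d)
a=np.arctan2(*(p-c[:2])[::-1])-b[2];print("c",c,"dial",2.356-a)
for n,q in dict(tape=(211,238),spray=(250,170),cart=(432,259)).items():print(n,unproj(q,.02,d))
print("rod",b2w([[-.031,-.108,.1],[.136,-.108,.168],[.081,-.108,.064]],b))
E
```

```text
box [ 0.51510545  0.22659018 -0.13650659] [-0.7 -0.9  0.6 -0.8  1.1  0.4 -1.1  0.4  0.2  0.7]
[0.53298974 0.22515653]
[0.54104204 0.25658059]
c [0.53293801 0.22414068 0.095     ] dial 0.8935031570118408
tape [0.47099151 0.47976241]
spray [0.6625829  0.38718542]
cart [ 0.43142756 -0.11198544]
rod [[0.46969686 0.12381343 0.1       ]
 [0.63514334 0.10108756 0.168     ]
 [0.58065498 0.10857213 0.064     ]]
```

```bash
cat >>h.py <<'E'
from workcell import bot
try: b=np.load("box.npy")
except Exception: pass
YG=-.114
def rod(t,dz=0):
    a=.31+t;return b2w([.081-.118*np.cos(a),YG,.064+.118*np.sin(a)-.019+dz],b)[0]
def pick(p,a):
    c=[(abs(q[5]),k) for k in(0,np.pi,-np.pi) if (q:=bot.inverse_kinematics(p,down(a+k))) is not None]
    return down(a+min(c)[1])
def arc(t0,t1,n=9,v=.1):
    for t in np.linspace(t0,t1,n+1)[1:]: bot.line_to(rod(t),max_speed=v)
def shot(n):
    d=bot.read_camera("top");cv2.imwrite(f"pics/{n}.png",cv2.resize(d["pixels"][150:275,235:375],None,fx=4.6,fy=4.6,interpolation=cv2.INTER_CUBIC))
E
python3 - <<'E'
from h import *
bot.set_gripper(.5)
p=rod(0,.1);R=pick(p,b[2]);bot.goto(p,R);print(bot.current_clock(),bot.current_joints().round(2) if hasattr(bot.current_joints(),'round') else bot.current_joints())
bot.line_to(rod(0));print(bot.current_contact_force())
bot.set_gripper(0,12);print(bot.current_opening()*92,bot.current_ee_pos(),rod(0),bot.current_clock())
for i,t in enumerate(np.linspace(0,1.66,11)[1:]):
    bot.line_to(rod(t),max_speed=.1);print(round(t,2),np.round(bot.current_contact_force(),1),bot.current_opening()*92)
print(bot.current_clock())
shot("lift")
E
```

```text
3.3167 [-0.01 -0.08  1.85 -0.    1.37  0.13]
[ 0.36596197 -0.57537906  0.19823397]
0.6040044484451583 [0.46845553 0.11791221 0.08094134] [0.4685085  0.11792033 0.08099692] 4.9083
0.17 [-0.3  0.3 -0.2] 0.5818222205530896
0.33 [-1.4  0.3  0. ] 0.6259864271744877
0.5 [-0.2  0.6 -0.2] 0.2944380450555583
0.66 [ 0.  -0.7  0.3] 0.5696145903787544
0.83 [ 0.3 -1.  -0.2] 0.1825014363590222
1.0 [-0.   0.2 -0.1] 0.7241167771109144
1.16 [-0.2  0.1 -0.1] 0.6324727576782774
1.33 [ 0.5  0.7 -0.2] 0.6296638495345669
1.49 [-0.9  0.3 -0.6] 0.3464440005235673
1.66 [-0.  -0.2 -0.3] 0.29675675514657357
8.325
```

View pics/lift.png

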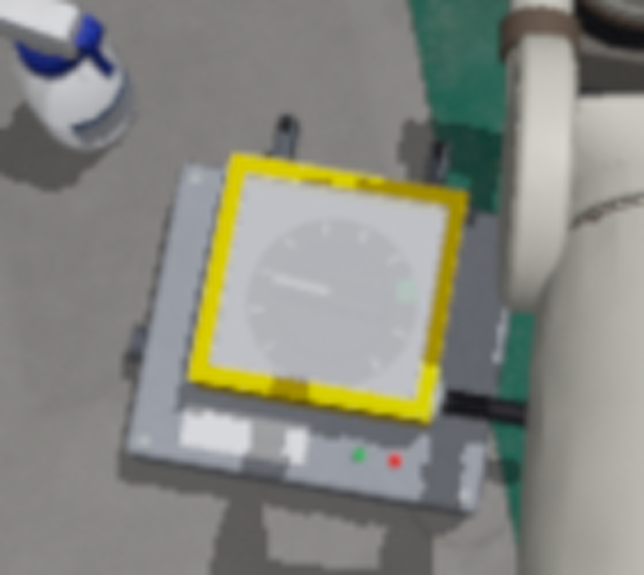

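The cover is still shut and the gripper closed on nothing (opening about 0). I'll go back above the rod and look before and after descending.

```bash
python3 - <<'E'
from h import *
d=pickle.load(open("top.pkl","rb"))
print(proj(b2w([[-.031,-.065,.1],[-.031,-.108,.1],[-.031,-.143,.1]],b),d))
bot.line_to(rod(1.66,.05),max_speed=.2);bot.set_gripper(.6)
bot.line_to(rod(0,.1),max_speed=.25)
w=bot.read_camera("wrist");bot.line_to(rod(0),max_speed=.15)
s=bot.read_camera("scene")
c=proj(np.array([bot.current_ee_pos(),rod(0,.019)]),s);print(c)
x,y=c[0].astype(int)
a=cv2.resize(s["pixels"][y-70:y+50,x-60:x+60],(400,400),interpolation=cv2.INTER_CUBIC)
cv2.imwrite("pics/two.png",np.hstack([a,cv2.resize(w["pixels"],(400,250))[:,:] if 0 else cv2.copyMakeBorder(cv2.resize(w["pixels"],(400,250)),0,150,0,0,0)]))
print(proj(rod(0,.019),w),x,y,bot.current_clock(),bot.current_opening())
E
```

```text
[[328.84046827 236.40453019]
 [346.08102488 239.25021299]
 [360.12527138 241.56259897]]
[[361.14520022 194.89411228]
 [362.06775113 188.6603118 ]]
[[313.00406441 199.77671734]] 361 194 11.4 0.599163615908764
```

View pics/two.png

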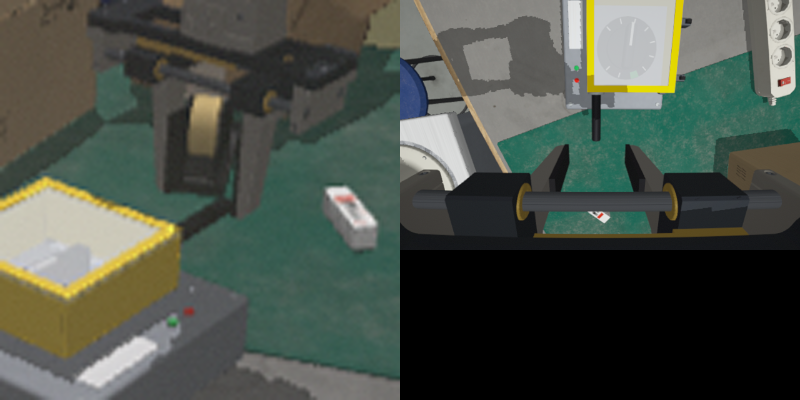

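The scene crop shows the rod at about (207,215), where the projection puts it. The fingertips are at about (180,190) and (240,215), so they sit higher or beyond the rod. I'll check with the wrist camera here.

```bash
python3 - <<'E'
from h import *
w=bot.read_camera("wrist");e=bot.current_ee_pos();R=Ro.from_rotvec(bot.current_tool_rot()).as_matrix()
h=.0276
print(proj(np.array([e,e+R@[0,h,0],e-R@[0,h,0],rod(0,.019),b2w([-.031,-.143,.1],b)[0]]),w).round(),-w["R"].T@w["t"]-e,w["fx"],e,bot.current_tool_rot(),R.round(3).tolist())
s=bot.read_camera("scene")
print(proj(np.array([e,e+R@[0,h,0],e-R@[0,h,0],e+R@[0,h,-.07]]),s).round(1))
cv2.imwrite("pics/w1.png",np.hstack([cv2.resize(w["pixels"],(480,300)),cv2.resize(s["pixels"][140:215,320:400],(320,300),interpolation=cv2.INTER_CUBIC)]))
E
```

```text
[[314. 229.]
 [352. 229.]
 [276. 229.]
 [312. 239.]
 [313. 278.]] [0.01072976 0.07529565 0.20169026] 297.9129883437565 [0.46980131 0.117901   0.08234204] [2.36646391 2.06358806 0.00312668] [[0.136, 0.991, 0.003], [0.991, -0.136, -0.0], [0.0, 0.003, -1.0]]
[[361.1 194.8]
 [352.  191.5]
 [370.5 198.3]
 [353.7 166.1]]
```

View pics/w1.png

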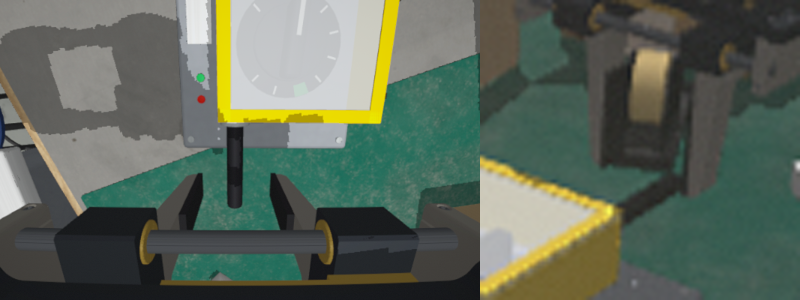

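In both views the fingertips sit about 26 mm above the reported TCP: about 10 px high in the scene view, and spread too wide in the wrist view. So the fingers went over the rod. I'll descend by that amount and watch the force.

```bash
sed -i 's/-.019+dz\],b/-.019-DZ+dz],b/; s/^YG=.*/YG=-.114; DZ=.026/' h.py; python3 - <<'E'
from h import *
for k in(.013,0):
    bot.line_to(rod(0,k),max_speed=.1);print(np.round(bot.current_contact_force(),1))
bot.set_gripper(0,12);print(bot.current_opening()*92,bot.current_grip_force(),np.round(bot.current_contact_force(),1),bot.current_clock())
if bot.current_opening()*92>8:
  for i,t in enumerate(np.linspace(0,1.66,11)[1:]):
    bot.line_to(rod(t),max_speed=.1)
    if i%3==0:print(round(t,2),np.round(bot.current_contact_force(),1),bot.current_opening()*92)
print(bot.current_clock(),bot.current_opening()*92)
E
```

```text
[0.2 0.1 0.2]
[ 1.1 -0.1 -0.6]
13.463397357017339 11.998781561851501 [-2.  -0.5  2.1] 12.7667
0.17 [-4.7  0.1  1.3] 13.205088448902735
0.66 [-7.  -0.   9.4] 13.694840551329474
1.16 [-0.7 -2.   5.8] 13.853436266218091
1.66 [ 0.3 -2.2 -1.1] 13.468953959969491
16.1833 13.468953959969491
```

```bash
cat >>h.py <<'E'
def F(v,r,gap,z=.076):  # closed-finger centre behind the bar's tail end at dial value v
    th=2.356-v-np.pi;t=np.array([np.cos(th),np.sin(th)]);n=np.array([-t[1],t[0]])
    p=np.array([.018,0])+r*t+(.007+.010*abs(n[0])+.018*abs(n[1])+gap)*n
    return b2w([*p,z-DZ],b)[0]
E
python3 - <<'E'
from h import *
bot.set_gripper(.35);bot.line_to(rod(1.7,.09),max_speed=.2);bot.set_gripper(0,20)
p=F(.85,.028,.008,.22);R=pick(p,b[2]+np.pi/2)
bot.goto(p,R);print(bot.current_clock(),bot.current_joints())
bot.line_to(F(.85,.028,.008),max_speed=.15);print(np.round(bot.current_contact_force(),1))
for v in np.linspace(.9,3.55,15):
    bot.line_to(F(v,.028-.014*(v-.9)/2.7,0),max_speed=.1);print(round(v,2),np.round(bot.current_contact_force(),1))
bot.line_to(F(3.5,.014,.012),max_speed=.1)
q=bot.current_ee_pos();bot.line_to([q[0],q[1],.2]);bot.line_to([q[0]-.1,q[1]-.22,.22],max_speed=.3)
print(bot.current_clock());shot("dial1")
E
```

```text
19.1083 [ 1.26707620e-01  1.77524169e-01  1.55444039e+00 -1.06830636e-04
  1.40924097e+00 -1.30643753e+00]
[-0.6  0.2 -0.5]
0.9 [-0.4 -0.7  0.4]
1.09 [2.1 0.3 1.5]
1.28 [ 2.8 -0.4  1.6]
1.47 [ 0.6 -0.4  1.2]
1.66 [ 1.7 -0.4  1.3]
1.85 [-0.1 -0.1  1.1]
2.04 [ 0.1 -0.5  0.6]
2.22 [ 0.2 -0.6  0.7]
2.41 [ 0.2 -0.6  0.3]
2.6 [-0.5 -1.5  0.7]
2.79 [ 0.6 -1.3  0.3]
2.98 [ 0.3 -1.6  1.3]
3.17 [-0.6 -1.9  0.5]
3.36 [-0.5 -1.3  0.2]
3.55 [-1.2 -0.9 -1.1]
26.3583
```

View pics/dial1.png

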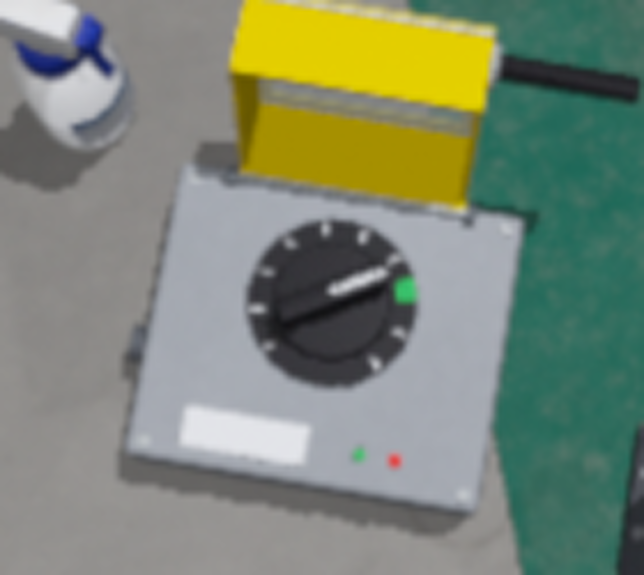

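The cover stands open. The pointer line runs from (330,291) to (385,271) and green is at (405,291), so the knob is about 0.19 rad short. I'll compute the value and nudge it.

```bash
python3 - <<'E'
from h import *
d=pickle.load(open("top.pkl","rb"))
f=lambda p:(np.array(p)+.5)/4.6-.5+[235,150]
def ang(p,q,z):
    u=unproj(f(q),z,d)-unproj(f(p),z,d);return 2.356-(np.arctan2(u[1],u[0])-b[2])
v=ang((330,291),(385,271),.095);g=ang((332,303),(405,291),.062);print(v,g)
dv=np.clip(3.6-v,.1,.3)
R=bot.current_tool_rot();s=F(3.45,.014,.012)
bot.line_to([s[0],s[1],.2],max_speed=.3);bot.line_to(s)
for c in np.linspace(3.5,3.55+dv,4):bot.line_to(F(c,.014,0),max_speed=.06);print(np.round(bot.current_contact_force(),1))
bot.line_to(F(3.5,.014,.012),max_speed=.1)
q=bot.current_ee_pos();bot.line_to([q[0],q[1],.2]);bot.line_to([q[0]-.1,q[1]-.22,.22],max_speed=.3)
print(bot.current_clock());shot("dial2")
E
```

```text
3.4070173998643143 3.596209680267077
[-0.  -0.2  0. ]
[-0.7 -1.3  0.5]
[-1.9 -1.2  0.4]
[-1.8 -0.7 -0.9]
32.0917
```

View pics/dial2.png

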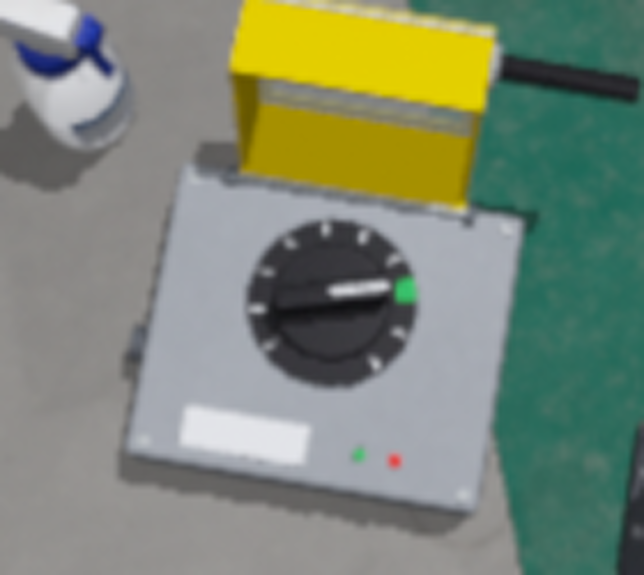

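The pointer now runs from (330,292) to (388,285), about 3.64 rad, which is inside the green band with the knob free. Next I close the cover.

```bash
python3 - <<'E'
from h import *
p=rod(1.75,.1);R=pick(p,b[2]);bot.set_gripper(.5);bot.goto(p,R)
bot.line_to(rod(1.75));print(np.round(bot.current_contact_force(),1))
bot.set_gripper(0,12);print(bot.current_opening()*92,np.round(bot.current_contact_force(),1),bot.current_clock())
if bot.current_opening()*92>8:
  for i,t in enumerate(np.linspace(1.75,.01,12)[1:]):
    bot.line_to(rod(t),max_speed=.1)
    if i%3==0:print(round(t,2),np.round(bot.current_contact_force(),1),bot.current_opening()*92)
  print(np.round(bot.current_contact_force(),1))
  bot.set_gripper(.4);bot.line_to(rod(0,.12));q=bot.current_ee_pos();bot.line_to([q[0]-.06,q[1]-.22,.22],max_speed=.3)
bot.hold(.5);print(bot.current_clock());shot("end")
E
```

```text
[ 0.2 -0.3  0.5]
13.52106946838851 [-4.6 -0.   4.2] 35.9417
1.59 [1.  0.  2.2] 13.427291130557778
1.12 [-0.   1.6  2.1] 13.638549907084679
0.64 [ 0.5  1.8 -0.6] 13.524574634602509
0.17 [ 0.1  1.8 -1.1] 13.233662962776156
[ 0.1  1.3 -0.8]
42.5
```

View pics/end.png

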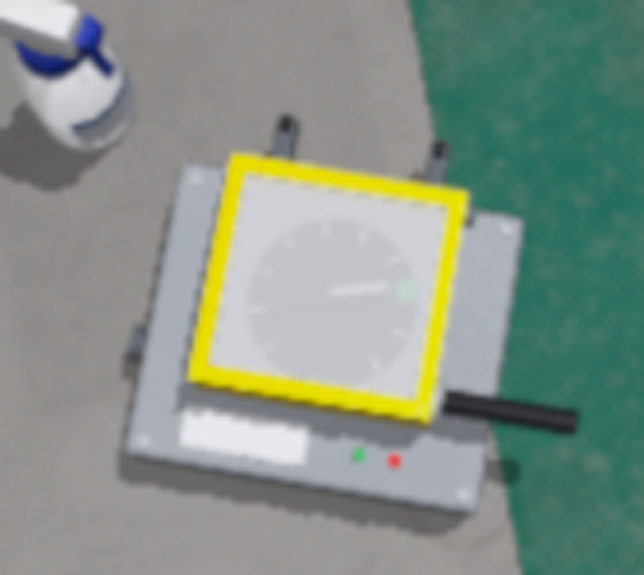

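The cover is shut as it was at the start, with its rim at (195–467, 155–420), and the pointer is still on green.

```bash
python3 -c "
from workcell import bot
print(bot.job_done())"
```

```text
the job is handed in; nothing more can be done
None
```

I handed the job in at about 42.5 s: the cover was opened and left leaning, the knob was turned to about 3.64 rad (inside the green band) and released, and the last picture shows the cover shut with the pointer still on green; no verdict was returned.

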